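# Load the sample cuvette and select it in the photometer

## Robot

A 6-joint arm with a two-finger parallel gripper is mounted at the origin on the work surface. World frame = base frame: x ahead of the robot, y to its left, z up, the work surface at z = 0. Lengths are in mm, angles in rad, forces in N, time in s.
With the tool pointing down it reaches from about 400 to 925 mm from the base axis. Payload 12.5 kg.
Tool frame: the origin (TCP) lies at the very end of the fingers, on their centre line; the grasp point (between the pads) lies env.grip_point_offset behind it (env.grip_point_offset is the distance from the TCP to the grasp point, in mm); y points along the fingers, z is the direction in which the jaws open and shut, and the axes are right-handed (so a half turn about y gives the same grasp; the last joint's range is limited). The gripper opens to 95 mm and grips with 3 to 60 N. Pads are 20 mm wide; open, the fingers measure 119 mm over their backs; the gripper's body (75 mm by 180 mm) begins 59 mm behind the grasp point.
Start: joints at [-1.275, 0.491, 1.559, -0, 1.092, -0.106], TCP at [244.446, -575.233, 214.661] pointing down, gripper open.
Joint ranges: [-3.1, 3.1], [-0.84, 2.19], [0.05, 2.79], [-1.13, 4.28], [0.06, 2.93], [-2.69, 2.69]. Speed limits (rad/s): [2.22, 2.22, 2.79, 3.14, 3.14, 3.14].

## Interface

Orientations are given as [roll, pitch, yaw] about the fixed x, y, z axes, in that order (R = Rz(yaw) Ry(pitch) Rx(roll)).
In Python, from cell import readout, read_camera, env, nets gives the robot as it stands.
- The arm moves only by the tool apply_moves, never from a script. Its argument "increments" is a list of rows, each a list of 3 entries, a list of its own where there are three numbers: the shift along the tool's x, y, z in cm, then the turn, a rotation vector about the tool's x, y, z in degrees, then the finger opening in cm, from 0 to 9.51. A call has exactly 5 rows; each row shifts and turns the pose as measured when the row begins, along the tool's axes as they then stand; what a row does not reach is not made up. A row lasts 1/8 s, in which the tool goes at most 62.5 mm and 10.7 degrees, less where a joint would pass 70% of its speed; a pose out of reach is approached as far as the arm can. A call with a gripper value outside its range is refused whole. The fingers move at their own pace and stop on an object; the grip force is fixed at half the most. Time passes only in rows, so rows that do not move let the fingers close, or fill a call up. It gives the time, the measured TCP pose, the force and the opening at its end, in the units of the state.
- readout.state(): the state, without advancing time (a new reading comes with each control period).
- read_camera(name): name is "scene" or "top" or "wrist"; returns a dict with "img" (420x560x3 uint8, red, green, blue), "vfov" (degrees; the focal length in pixels is half the picture's height over the tangent of half this angle, whatever the lens; pixels are square), "cx", "cy" (the principal point, pixels), "distortion" ([k1, k2, p1, p2, k3] as OpenCV has them; the pictures are not rectified), "rvec" (rotation vector, rad) and "tvec" (3), from world to camera coordinates, as OpenCV has them; the wrist camera has in their place "mount" (4x4, takes a point from camera to tool coordinates, whose origin is the TCP and whose axes are the tool frame's). Camera axes: x right, y down, z forward; pixel columns grow to the right and rows downward; lengths in mm; the calibration is good to about 2 mm. A picture is of the moment at which its call begins: read the wrist's pose just before it. There is no depth.
- env.job_done(): hands the job in, once; it reports no verdict.
Trained networks look in a picture, given as the dict that the camera call returned (one of the last four; its "shot" number tells which), for a name from the list of things; names that differ only in an ending like _2 or _b are one class to them, and where a whole thing is asked for, a point or a joint stands for the part that bears it (a point fixed in the world has none). Each returns a list of dicts, best first, with "confidence" (0 to 1); they miss things now and then, are a little off and sometimes report something else, mostly with a low value. They report only what shows in the picture. A call takes as long as a camera call. They do not tell look-alikes from the thing itself.
- nets.look_for(picture, thing): "point" ([x, y, z] in mm, in the coordinates of the camera as it stood for that picture, good to about 4 mm: the middle of the surface that is visible of it).
- nets.mark_of(picture, thing): "point" ([x, y, z] in mm, in the coordinates of the camera as it stood for that picture, good to about 4 mm: a listed point, or the origin of a listed thing).
The state is a dict: "t": time; "joints": joint angles; "qvel": joint speeds; "tau": joint torques, N m; "eef_pos": TCP position; "tcp_rot": TCP orientation; "ft_force": force on the tool from outside, world axes, zero at the start; "moment": the same for the moment, N m; "opening": opening from 0.0 (shut) to 1.0 (fully open).
Only numpy, scipy, OpenCV 4.12 (cv2) and the standard library are available. Lean on these libraries where they do the work, as an engineer would, in place of code of your own. Each camera call takes 0.05 s, during which the arm holds its last target. There are 200 camera calls.

## Task

The sample is to be read in the photometer: slide the grey cover of the cell compartment back to its stop, take the glass cuvette with the blue lid from the white stand and, keeping it upright, lower it right down into the empty rear cell before you let go of it. Slide the cover fully shut, and then pull the red selector knob out to its end stop so that the sample stands in the beam. Do not pull the knob out before the cover is shut, and leave the orange-lidded cuvette and the other things on the bench where they are.

Things in the scene. Friction and masses are not known exactly. Their poses are not given: they have to be found in the camera images.
- photometer: off-white bench photometer, fixed, 290 deep (own x) x 350 wide (own y), flat deck 120 high; hood and key panel on its right half rise to 152. Own axes: -x front (the selector knob sticks out there), +x back, +y left. Origin: on the bench, under the middle of its cell compartment (122 in x, 130 in y, open-topped, under the sliding cover); the box spans x -81 to 209, y -255 to 95
- cover (a joint): slide of the grey compartment cover (plate 132 x 144 x 7, on the deck): 0 shut, grows in m as the cover slides to the photometer's +x (back), stop at 0.120; friction about 2 N, it stays where it is left; starts 0 to 0.02
- cover_grip (a point): centre of the top of the black bar grip in the middle of the cover: bar 70 long along the photometer's y, 14 thick along its x, 24 high above the cover plate; the point is 1 mm below the bar's top, 153 above the bench; it moves with the cover
- selector (a joint): slide of the cell carriage with selector rod and knob: 0 pushed fully in (blank in the beam), grows in m as the knob is pulled out along the photometer's -x (front), end stop at 0.038 (sample in the beam); friction about 3 N, no spring or click, stays where it is left; starts 0 to 0.012
- selector_knob (a point): middle of the red selector knob: round bar 24 in diameter, 34 long, lying along the photometer's x on an 8 mm rod, 75 above the bench; pushed in, its middle is 48 in front of the front face (free gap face to knob 31); moves with the selector
- sample_cell (a point): floor centre of the empty rear cell, 66 above the bench, 54 below the deck, 32 or more from the compartment's back edge; moves with the selector. It holds a cuvette upright, length along photometer y, between end clips: each 20 long, 32 high, 15 apart inside (21 at the flared mouth), end stops 106 apart; 66 free between the clips at mid-length for the fingers
- blank_cell (a point): centre of the floor of the front cell, 38 in front of the rear cell, same carriage; it holds the white-lidded blank cuvette, same size as the others, clipped in: it cannot be taken out and stays
- blue_cuvette: sample cuvette: pale glass block 102 long (own x), 12.5 thick (own y), 52 high including the full-length blue lid 7 high; about 110 g; origin at the centre of its underside; stands upright in a groove of the stand. Seated in the cell its top is 2 below the deck. A half turn makes no difference.
- orange_cuvette: a second cuvette of the same size and shape with an orange lid, in the other groove of the stand; to be left alone
- stand: white plastic cuvette stand 124 x 104, fixed; two grooves along its x at y -24 and +24, groove floor 8 above the bench, groove walls up to 22 above the bench; origin at the centre of its underside
- tip_rack: red pipette-tip rack 126 x 88 x 56, standing loose; bystander; origin under its centre
- reagent_bottle: amber reagent bottle, 58 in diameter, 105 high, loose; bystander; origin under its centre
- kit_carton: white kit carton 125 x 85 x 55, loose; bystander; origin under its centre
Things that resemble listed ones, but are neither listed nor needed, are in the scene too. Leave any purple look-alike of the blue_cuvette alone.

How it is judged (in metres and radians):
On the way, in this order (a step that is already met when the one before it is completed fails the run):
1. the cover is slid back to its stop (within 8 mm) (value of joint cover above 0.112 m), for 0.1 s.
2. the blue-lidded cuvette is down in the rear cell (foot within 4 mm of the floor, upright) while the fingers still hold it (z of blue_cuvette in the frame of sample_cell between -0.003 and 0.004 m and horizontal distance between blue_cuvette and sample_cell below 0.005 m and angle between the x axis of blue_cuvette and the y axis of photometer, either way round below 0.1 rad and contact force between the fingers and blue_cuvette above 0.3 N), for 0.04 s.
3. the cover is shut again (within 3 mm) (value of joint cover below 0.003 m), for 0.1 s.
4. the selector is pulled out to its end stop (within 2.5 mm) (value of joint selector above 0.0355 m), for 0.1 s.
At the end, for the whole second after the job is handed in: The blue-lidded cuvette stands at rest and upright (within 0.15 rad) in the rear cell, foot within 3 mm of the floor and 5 mm of the centre, lined up with the cell within 0.1 rad; the cover is shut within 3 mm; the selector is out within 2.5 mm of its end stop (z of blue_cuvette in the frame of sample_cell between -0.003 and 0.003 m and horizontal distance between blue_cuvette and sample_cell below 0.005 m and angle between blue_cuvette's own z axis and vertical below 0.15 rad and angle between the x axis of blue_cuvette and the y axis of photometer, either way round below 0.1 rad and linear speed of blue_cuvette below 0.02 m/s and value of joint cover below 0.003 m and value of joint selector above 0.0355 m); the robot touches nothing.
It fails at once if the selector is pulled more than 30 mm out while the cover is not shut (more than 5 mm open) (value of joint selector above 0.03 m and value of joint cover above 0.005 m).
It fails at once if the blue-lidded cuvette is tipped more than 0.5 rad (angle between blue_cuvette's own z axis and vertical above 0.5 rad).
It fails at once if the orange-lidded cuvette is moved more than 15 mm (distance of orange_cuvette from where it was at the start of the episode above 0.015 m).
It fails at once if the tip rack, the reagent bottle or the kit carton is moved more than 20 mm (distance of any of tip_rack, reagent_bottle, kit_carton from where it was at the start of the episode above 0.02 m).
It also fails if it takes over 72 s, if anything falls off the work surface, if the arm or the gripper's body presses on something with over 40 N, if the wrist force passes 120 N, or if a joint passes its speed limit or range.

## Working session

There is one attempt and no reset: what is moved stays moved. The work goes in short steps, Python scripts to look and compute and a tool call to move; the robot and the scene stay as the last step left them, time stands still between calls to the robot, and variables do not carry over. Pictures are saved under pics/ and viewed, about 8 in all and at most 12, crops included, and the job is handed in when it is done.

Besides the shell and the picture viewer there is one more tool, called after "Call:" by a JSON object that holds its "method" and its "body", one argument or row to a line. apply_moves: Moves the arm, as the interface text tells. Its arguments: {"type":"object","properties":{"increments":{"type":"array"}},"required":["increments"]}

```bash
mkdir -p pics; cat > h.py <<'E'
import numpy as np, cv2
from cell import readout, read_camera, env, nets
from scipy.spatial.transform import Rotation as R
def tool():
    s=readout.state(); T=np.eye(4); r=np.array(s["tcp_rot"],float)
    T[:3,:3]=R.from_euler('xyz',r).as_matrix() if r.size==3 else r
    T[:3,3]=s["eef_pos"]; return T
def c2w(p,T=None):
    M=np.eye(4)
    if "mount" in p: return (T if T is not None else tool())@np.array(p["mount"])
    M[:3,:3]=cv2.Rodrigues(np.array(p["rvec"],float))[0]; M[:3,3]=np.ravel(p["tvec"]); return np.linalg.inv(M)
def K(p):
    f=p["img"].shape[0]/2/np.tan(np.radians(p["vfov"])/2); return np.array([[f,0,p["cx"]],[0,f,p["cy"]],[0,0,1]])
def pix(p,M,w):
    w=np.atleast_2d(np.array(w,float)); I=np.linalg.inv(M)
    return cv2.projectPoints(w,cv2.Rodrigues(I[:3,:3])[0],I[:3,3],K(p),np.array(p["distortion"],float))[0][:,0]
def atz(p,M,uv,z):
    uv=np.array(uv,float).reshape(-1,1,2)
    n=cv2.undistortPoints(uv,K(p),np.array(p["distortion"],float))[:,0]
    d=np.c_[n,np.ones(len(n))]@M[:3,:3].T; o=M[:3,3]
    return o+d*((z-o[2])/d[:,2])[:,None]
def save(img,name): cv2.imwrite("pics/"+name,np.ascontiguousarray(img[:,:,::-1]))
def find(p,M,names,f='mark_of'):
    for n in names:
        for d in getattr(nets,f)(p,n)[:4]:
            w=M[:3,:3]@np.array(d["point"])+M[:3,3]
            print(f[:4],n,round(d["confidence"],2),w.round(0),pix(p,M,w)[0].round(0))
E
cat > a.py <<'E'
from h import *
print(readout.state(), env.grip_point_offset)
ims=[]
for c in("top","scene"):
    p=read_camera(c);M=c2w(p);print(c,M[:3,3].round(0))
    save(p["img"],c+"0.png");
    find(p,M,["photometer","cover_grip","selector_knob","sample_cell","blank_cell","blue_cuvette","orange_cuvette","stand","tip_rack","reagent_bottle","kit_carton"])
E
python3 a.py
```

```text
{'t': 0.0, 'joints': array([-1.27462711e+00,  4.91561166e-01,  1.55945670e+00,  4.37750508e-07,
        1.09169889e+00, -1.05608194e-01]), 'qvel': array([-4.89549998e-04, -8.40065695e-05, -5.81437252e-04,  1.50593659e-03,
       -4.58843143e-04,  1.07101667e-03]), 'tau': array([-4.42882301e-03, -6.12650156e+01, -2.58178657e+01,  6.90731546e-02,
        4.82100318e-02, -6.52567860e-05]), 'eef_pos': array([ 244.35298374, -574.98482126,  214.05825574]), 'tcp_rot': array([-1.57191412e+00,  1.18879832e-04, -2.73981551e+00]), 'ft_force': array([-0.04600568, -0.05192585, -0.18561423]), 'moment': array([-0.01585762, -0.02535814, -0.00726744]), 'opening': 0.99454020431199} 18.8
top [ 404. -176. 1017.]
mark photometer 0.89 [592.  50.  -1.] [187. 208.]
mark cover_grip 0.58 [594.  64. 156.] [164. 192.]
mark selector_knob 0.8 [604. -85.  73.] [242. 198.]
mark blue_cuvette 0.92 [ 391. -319.    2.] [342. 298.]
mark blue_cuvette 0.73 [ 544. -324.    8.] [345. 232.]
mark blue_cuvette 0.72 [ 526. -205.   -0.] [294. 239.]
mark blue_cuvette 0.61 [604. -82.  74.] [240. 198.]
mark orange_cuvette 0.79 [ 54
[... 247 characters left out ...]
it_carton 0.71 [ 544. -568.    0.] [447. 235.]
scene [1297. -215.  918.]
mark photometer 0.61 [598.  52.  -0.] [390. 257.]
mark photometer 0.49 [ 705. -313.   -2.] [225. 309.]
mark cover_grip 0.78 [594.  72. 154.] [410. 207.]
mark selector_knob 0.73 [601. -77.  78.] [335. 239.]
mark blank_cell 0.7 [590.  41.  68.] [389. 234.]
mark blue_cuvette 0.72 [ 541. -320.    8.] [223. 245.]
mark blue_cuvette 0.56 [ 521. -202.    2.] [274. 237.]
mark orange_cuvette 0.89 [ 546. -370.    8.] [200. 248.]
mark stand 0.67 [ 546. -344.   -0.] [212. 249.]
mark tip_rack 0.75 [ 703. -310.   -1.] [227. 308.]
mark reagent_bottle 0.93 [443. -97.  -0.] [316. 210.]
mark kit_carton 0.59 [ 544. -567.    2.] [113. 254.]
```

View pics/top0.png

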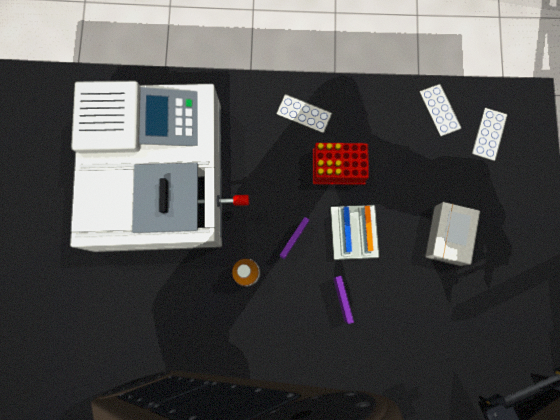

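View pics/scene0.png

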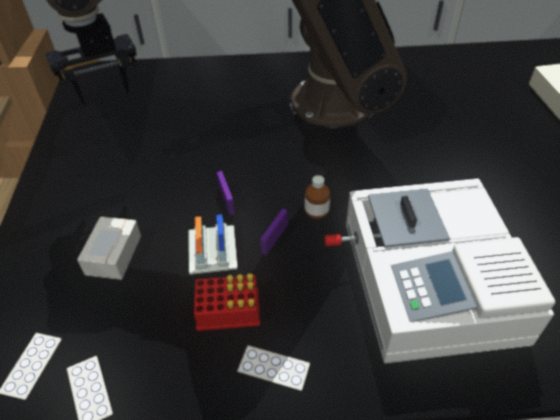

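Candidates for "blue cuvette": the blue lid in the stand (347,230), purple look-alikes at (295,238) and (344,300). The one in the stand with the blue lid, next to orange (369,230), fits the description. The photometer's front faces world -y. The knob is at (240,200) and the grip at (163,195). I'll look at the cover from nearby first.

Call:
{"method": "apply_moves", "body": {
  "increments": [
    [[0, -5, 0], [0, 10, 0], 9.5],
    [[0, -5, 0], [0, 10, 0], 9.5],
    [[-3.5, -1, -5], [0, 0, 0], 9.5],
    [[-3.5, 0, -5], [0, 0, 0], 9.5],
    [[-3.5, 0, -5], [0, 0, 0], 9.5]
  ]
}}

```text
t: 1.82
eef_pos: [343.6, -419.9, 327.3]
tcp_rot: [-1.572, 0.001, -3.107]
ft_force: [0.8, -0.0, 0.7]
opening: 1.004
```

Call:
{"method": "apply_moves", "body": {
  "increments": [
    [[-3.5, 0, -5], [0, 0, 0], 9.5],
    [[-3.5, 0, -5], [0, 0, 0], 9.5],
    [[-3.5, 0, -5], [0, 0, 0], 9.5],
    [[-3.5, 0, -5], [0, 0, 0], 9.5],
    [[-3.5, 0, -5], [0, 0, 0], 9.5]
  ]
}}

```text
t: 2.45
eef_pos: [512.8, -156.7, 328.9]
tcp_rot: [-1.57, 0.003, -3.108]
ft_force: [0.5, -0.5, 0.8]
opening: 0.998
```

```bash
cat > b.py <<'E'
import sys; from h import *
T=tool(); p=read_camera("wrist"); M=c2w(p,T); print("cam",M[:3,3].round(0),"tcp",T[:3,3].round(0), "fwd",M[:3,2].round(2),"right",M[:3,0].round(2))
save(p["img"],sys.argv[1]); np.savez("pics/"+sys.argv[1]+".npz",M=M,**{k:p[k] for k in("img","vfov","cx","cy","distortion")})
find(p,M,sys.argv[2].split(","))
E
python3 b.py w1.png photometer,cover_grip,selector_knob,blue_cuvette
```

```text
cam [ 595. -153.  500.] tcp [ 513. -157.  329.] fwd [-0.29 -0.01 -0.96] right [ 0.03 -1.    0.  ]
mark photometer 0.94 [595.  54.  -1.] [120.  87.]
mark cover_grip 0.73 [593.  73. 154.] [24. 85.]
mark selector_knob 0.96 [599. -81.  73.] [216.  86.]
mark blue_cuvette 0.78 [ 529. -201.   -1.] [317. 146.]
mark blue_cuvette 0.76 [ 390. -310.    1.] [387. 246.]
mark blue_cuvette 0.73 [ 547. -321.   12.] [412. 136.]
```

View pics/w1.png

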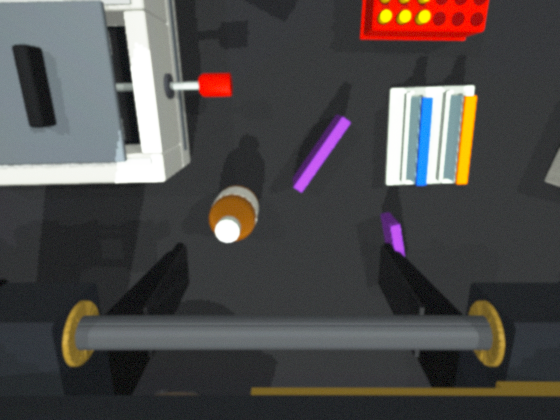

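```bash
cat > c.py <<'E'
from h import *
d=np.load("pics/w1.png.npz"); p={k:d[k] for k in d.files}; M=d["M"]; im=p["img"].astype(int); r,g,b=im[...,0],im[...,1],im[...,2]
def rect(mask,z,n):
    k,l,s,_=cv2.connectedComponentsWithStats(mask.astype(np.uint8)); 
    i=1+np.argmax(s[1:,4]); ys,xs=np.nonzero(l==i); q=atz(p,M,np.c_[xs,ys],z)[:,:2].astype(np.float32)
    R_=cv2.minAreaRect(q); print(n,s[i],"centre",np.round(R_[0],1),"size",np.round(R_[1],1),"ang",round(R_[2],2))
rect((b>150)&(r<80)&(g<150)&(np.arange(560)[None]>350),60,"blue lid")
rect((r>200)&(g>90)&(g<190)&(b<90)&(np.arange(560)[None]>440),60,"orange lid")
rect((r>150)&(g<60)&(b<60)&(np.arange(560)[None]<260),80,"knob")
m=(r<70)&(g<70)&(b<70); m[:,70:]=0;m[140:]=0;m[:30]=0
rect(m,154,"bar")
big=cv2.resize(p["img"][:200,:260],None,fx=3,fy=3,interpolation=cv2.INTER_CUBIC); save(big,"w1c.png")
gr=cv2.cvtColor(p["img"],cv2.COLOR_RGB2GRAY).astype(float)
for lo,hi,y0,y1,z,n in((90,130,5,25,130,""),(85,130,5,155,130,"cover front edge"),(135,180,10,150,120,"deck")):
    pts=[]
    for y in range(y0,y1,3):
        e=np.diff(gr[y,lo:hi]); i=np.argmin(e); pts.append((lo+i+.5,y))
    q=atz(p,M,pts,z); v=cv2.fitLine(q[:,:2].astype(np.float32),cv2.DIST_HUBER,0,.01,.01).ravel(); print(n,np.degrees(np.arctan2(v[1],v[0])).round(2),v[2:].round(1))
E
python3 c.py
```

```text
blue lid [415  98  12  88 334] centre [ 544.  -316.3] size [101.3  12.1] ang 6.02
orange lid [456  95  21  90 361] centre [ 547.9 -367. ] size [102.3  14.5] ang 3.75
knob [198  73  34  24 737] centre [600.8 -80.6] size [23.2 34.6] ang 1.94
bar [  13   45   43   82 2215] centre [592.4  63.3] size [67.5 24. ] ang 3.37
 4.97 [656.2   9. ]
cover front edge 3.42 [607.1   5.4]
deck 3.68 [601.4 -29. ]
```

View pics/w1c.png

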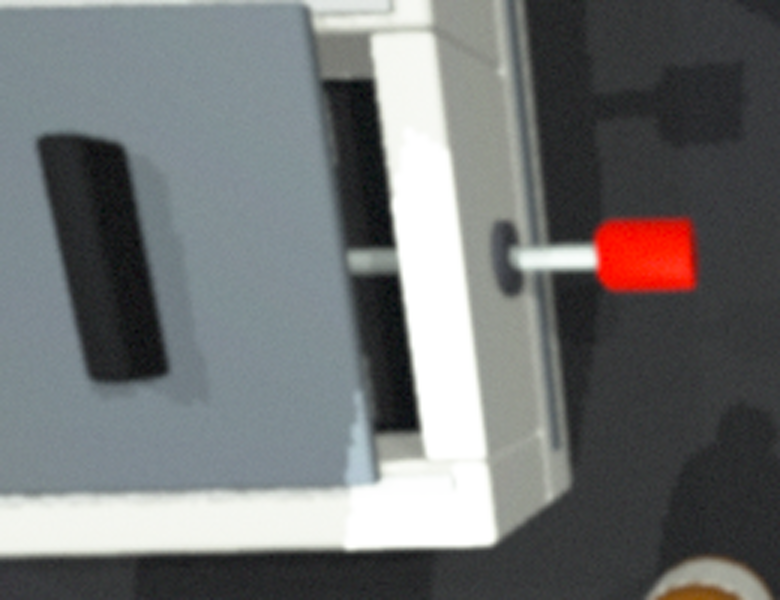

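Call:
{"method": "apply_moves", "body": {
  "increments": [
    [[-2.0, 1.8, -5.0], [0, -1.6, 0], 9.5],
    [[-2.0, 1.8, -5.0], [0, 0, 0], 9.5],
    [[-2.0, 1.8, -5.0], [0, 0, 0], 9.5],
    [[-2.0, 1.8, -5.0], [0, 0, 0], 9.5],
    [[-0.8, 1.5, -2.6], [0, 0, 0], 9.5]
  ]
}}

```text
t: 3.32
eef_pos: [589.8, 66.9, 240.5]
tcp_rot: [-1.567, 0.006, -3.095]
ft_force: [1.2, -0.3, 0.8]
opening: 0.993
```

```bash
python3 -c "
from h import *
print(tool().round(3))"; python3 b.py w2.png photometer,cover_grip,selector_knob
```

```text
[[-9.99000e-01  6.00000e-03  4.70000e-02  5.89827e+02]
 [-4.70000e-02 -3.00000e-03 -9.99000e-01  6.68580e+01]
 [-6.00000e-03 -1.00000e+00  3.00000e-03  2.40523e+02]
 [ 0.00000e+00  0.00000e+00  0.00000e+00  1.00000e+00]]
cam [671.  72. 411.] tcp [590.  67. 241.] fwd [-0.28 -0.02 -0.96] right [ 0.05 -1.    0.  ]
mark photometer 0.61 [594.  53.  -0.] [296. 167.]
mark selector_knob 0.83 [600. -80.  76.] [444. 183.]
```

Call:
{"method": "apply_moves", "body": {
  "increments": [
    [[-0.4, 3.0, -0.5], [0.2, -0.8, -0.3], 7],
    [[0, 3.0, 0], [0, 0, 0], 6],
    [[0, 2.6, 0], [0, 0, 0], 6],
    [[0, 1.2, 0], [0, 0, 0], 6],
    [[0, 0, 0], [0, 0, 0], 6]
  ]
}}

```text
t: 4.15
eef_pos: [595.3, 60.2, 146.1]
tcp_rot: [-1.562, 0.008, -3.091]
ft_force: [0.1, -0.0, 0.4]
opening: 0.636
```

Call:
{"method": "apply_moves", "body": {
  "increments": [
    [[0.1, 0.5, -0.6], [-0.5, -0.5, -0.5], 6],
    [[0, 0.5, -0.5], [0, 0, 0], 6],
    [[0, 0, 0], [0, 0, 0], 2],
    [[0, 0, 0], [0, 0, 0], 1],
    [[0, 0, 0], [0, 0, 0], 1]
  ]
}}

```text
t: 4.78
eef_pos: [594.8, 71.5, 138.2]
tcp_rot: [-1.571, 0.003, -3.082]
ft_force: [0.7, -0.2, -0.1]
opening: 0.372
```

Call:
{"method": "apply_moves", "body": {
  "increments": [
    [[0, 0.2, 0], [0, 0, 0], 1],
    [[0, 0, 0], [0, 0, 0], 1],
    [[0, 0, 0], [0, 0, 0], 1],
    [[0, 0, 0], [0, 0, 0], 1],
    [[0, 0, -1], [0, 0, 0], 1]
  ]
}}

```text
t: 5.4
eef_pos: [594.2, 81.1, 136.3]
tcp_rot: [-1.571, 0.003, -3.083]
ft_force: [-0.3, -1.6, -0.0]
opening: 0.15
```

Call:
{"method": "apply_moves", "body": {
  "increments": [
    [[0, 0, -2.5], [0, 0, 0], 1],
    [[0, 0, -2.5], [0, 0, 0], 1],
    [[0, 0, -2.5], [0, 0, 0], 1],
    [[0, 0, -2], [0, 0, 0], 1],
    [[0, 0, -0.6], [0, 0, 0], 1]
  ]
}}

```text
t: 6.02
eef_pos: [588.5, 175.9, 136.0]
tcp_rot: [-1.551, 0.001, -3.078]
ft_force: [3.4, -60.3, 4.2]
opening: 0.217
```

Call:
{"method": "apply_moves", "body": {
  "increments": [
    [[0, 0, -0.4], [0, 0, 0], 1],
    [[0, 0, -0.4], [0, 0, 0], 1],
    [[0, 0, -0.3], [0, 0, 0], 1],
    [[0, 0, -0.3], [0, 0, 0], 1],
    [[0, 0, 0], [0, 0, 0], 1]
  ]
}}

```text
t: 6.65
eef_pos: [588.7, 171.4, 136.0]
tcp_rot: [-1.522, -0.005, -3.079]
ft_force: [-0.6, 1.6, 0.0]
opening: 0.152
```

Call:
{"method": "apply_moves", "body": {
  "increments": [
    [[0, 0, 0], [-1.4, 0, 0], 4],
    [[0, 0, 0], [-1.4, 0, 0], 4],
    [[0, -3, 0], [0, 0, 0], 4],
    [[0, -6, 0], [0, 0, 0], 4],
    [[0, -5, 3], [0, 0, 0], 4]
  ]
}}

```text
t: 7.28
eef_pos: [589.9, 143.5, 275.5]
tcp_rot: [-1.578, -0.013, -3.075]
ft_force: [0.4, 1.4, 0.2]
opening: 0.418
```

Call:
{"method": "apply_moves", "body": {
  "increments": [
    [[0.3, 0, 4], [0, 0, 0], 4],
    [[0.3, 0, 4], [0, 0, 0], 4],
    [[0.3, 0, 0], [0, 0, 0], 4],
    [[0, 0, 0], [0, 0, 0], 4],
    [[0, 0, 0], [0, 0, 0], 4]
  ]
}}

```text
t: 7.9
eef_pos: [587.1, 62.5, 279.6]
tcp_rot: [-1.584, -0.004, -3.073]
ft_force: [0.6, -0.6, 0.4]
opening: 0.421
```

```bash
python3 b.py w3.png photometer,cover_grip,selector_knob,sample_cell,blank_cell; python3 -c "
from h import *
print(readout.state()['tcp_rot'],readout.state()['qvel'].round(3))"
```

```text
cam [670.  66. 450.] tcp [587.  63. 280.] fwd [-0.29 -0.01 -0.96] right [ 0.07 -1.   -0.01]
mark photometer 0.65 [594.  53.   2.] [295. 157.]
mark cover_grip 0.57 [586. 173. 151.] [152. 188.]
mark selector_knob 0.82 [599. -82.  75.] [430. 173.]
mark sample_cell 0.95 [593.  79.  68.] [271. 168.]
mark blank_cell 0.77 [596.  39.  65.] [309. 167.]
mark blank_cell 0.18 [592.  77.  66.] [273. 168.]
[-1.58356434 -0.00407944 -3.07367557] [-0.003 -0.004 -0.    -0.003 -0.001 -0.   ]
```

View pics/w3.png

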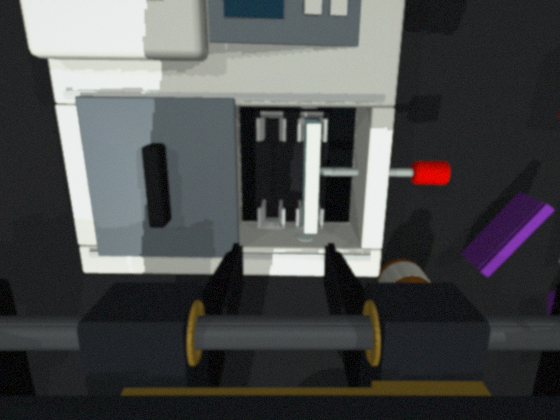

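```bash
cat > d.py <<'E'
from h import *
d=np.load("pics/w3.png.npz"); p={k:d[k] for k in d.files}; M=d["M"]
c=p["img"][95:255,230:380]; save(cv2.resize(c,None,fx=4,fy=4,interpolation=cv2.INTER_CUBIC)[:600],"w3c.png")
g=p["img"].min(2); m=np.zeros_like(g); m[112:240,296:328]=(g[112:240,296:328]>175)
k,l,s,_=cv2.connectedComponentsWithStats(m); i=1+np.argmax(s[1:,4]); ys,xs=np.nonzero(l==i)
q=atz(p,M,np.c_[xs,ys],118)[:,:2].astype(np.float32); R_=cv2.minAreaRect(q); print(s[i],R_)
o=np.array([593,79,0.]);ex=np.array([-.061,.998,0]);ey=np.array([-.998,-.061,0])
print(pix(p,M,[o+ex*a+ey*b+[0,0,98] for a in(-10,10) for b in(-53,53)]).round(0))
E
python3 d.py
```

```text
[ 304  124   17  110 1475] ((593.3682250976562, 39.538482666015625), (101.10050964355469, 12.282915115356445), 3.3499670028686523)
[[280. 117.]
 [280. 226.]
 [258. 117.]
 [260. 226.]]
```

View pics/w3c.png

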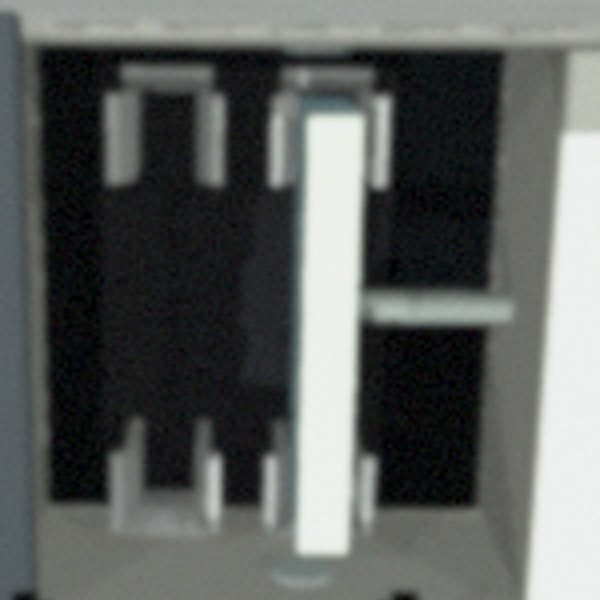

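Call:
{"method": "apply_moves", "body": {
  "increments": [
    [[1.3, 0, 5.3], [0.7, -0.8, 0.2], 4],
    [[1.3, 0, 5.3], [0, 0, 0], 4],
    [[1.3, 0, 5.3], [0, 0, 0], 4],
    [[1.3, 0.8, 5.3], [0, 0, 0], 4],
    [[1.3, 1.2, 5.3], [0, 0, 0], 4]
  ]
}}

```text
t: 8.82
eef_pos: [544.1, -210.9, 259.1]
tcp_rot: [-1.57, 0.002, -3.051]
ft_force: [0.6, 0.6, -0.7]
opening: 0.419
```

Call:
{"method": "apply_moves", "body": {
  "increments": [
    [[1.3, 1.2, 5.3], [0, 0, 0], 4],
    [[1.2, 1.2, 4.5], [0, 0, 0], 4],
    [[0, 1, 0], [0, 0, 0], 4],
    [[0, 0, 0], [0, 0, 0], 4],
    [[0, 0, 0], [0, 0, 0], 4]
  ]
}}

```text
t: 9.45
eef_pos: [526.8, -315.5, 223.3]
tcp_rot: [-1.571, 0.002, -3.054]
ft_force: [0.8, 0.4, -0.2]
opening: 0.424
```

```bash
python3 b.py w4.png blue_cuvette,stand; cat > e.py <<'E'
import sys; from h import *
d=np.load("pics/%s.npz"%sys.argv[1]); p={k:d[k] for k in d.files}; M=d["M"]; im=p["img"].astype(int); r,g,b=im[...,0],im[...,1],im[...,2]
def rect(mask,z,n):
    k,l,s,_=cv2.connectedComponentsWithStats(mask.astype(np.uint8)); 
    i=1+np.argmax(s[1:,4]); ys,xs=np.nonzero(l==i); q=atz(p,M,np.c_[xs,ys],z)[:,:2].astype(np.float32)
    R_=cv2.minAreaRect(q); print(n,s[i],"centre",np.round(R_[0],1),"size",np.round(R_[1],1),"ang",round(R_[2],2))
rect((b>150)&(r<80)&(g<150),float(sys.argv[2]),"blue lid")
rect((r>200)&(g>90)&(g<190)&(b<90),60,"orange lid")
E
python3 e.py w4.png 60;  python3 -c "
from h import *
print(readout.state()['tcp_rot'],readout.state()['eef_pos'])"
```

```text
cam [ 609. -308.  394.] tcp [ 527. -315.  223.] fwd [-0.29 -0.02 -0.96] right [ 0.09 -1.    0.  ]
mark blue_cuvette 0.92 [ 390. -310.    2.] [269. 288.]
mark blue_cuvette 0.78 [ 527. -202.   -0.] [177. 163.]
mark blue_cuvette 0.76 [ 546. -318.    9.] [287. 157.]
mark stand 0.59 [ 546. -344.   -2.] [312. 157.]
blue lid [ 282  109   17  112 1388] centre [ 545.3 -319.3] size [101.3  12.3] ang 3.93
orange lid [ 333  110   21  112 1467] centre [ 548.4 -366.9] size [101.4  12.5] ang 4.0
[-1.57081592e+00  1.94241461e-03 -3.05395271e+00] [ 526.89040356 -315.52132201  223.39273933]
```

View pics/w4.png

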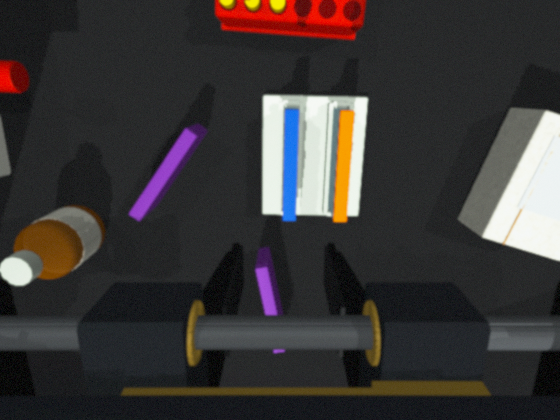

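Call:
{"method": "apply_moves", "body": {
  "increments": [
    [[-1.8, 2, 0.54], [0, 1.1, 0], 3.2],
    [[0, 4, 0], [0, 0, 0], 3.2],
    [[0, 4, 0], [0, 0, 0], 3.2],
    [[0, 2.3, 0], [0, 0, 0], 3.2],
    [[0, 0, 0], [0, 0, 0], 3.2]
  ]
}}

```text
t: 10.22
eef_pos: [548.8, -317.1, 100.5]
tcp_rot: [-1.567, 0.007, -3.069]
ft_force: [0.9, 0.3, -0.3]
opening: 0.336
```

Call:
{"method": "apply_moves", "body": {
  "increments": [
    [[0.36, 0.5, 0.2], [-0.2, 0.2, -0.4], 3.2],
    [[0, 1, 0], [0, 0, 0], 3.2],
    [[0, 1, 0], [0, 0, 0], 3.2],
    [[0, 0, 0], [0, 0, 0], 3.2],
    [[0, 0, 0], [0, 0, 0], 3.2]
  ]
}}

```text
t: 10.85
eef_pos: [546.5, -320.0, 77.1]
tcp_rot: [-1.568, 0.003, -3.072]
ft_force: [-0.1, -0.1, 0.4]
opening: 0.335
```

Call:
{"method": "apply_moves", "body": {
  "increments": [
    [[0.1, 1.5, 0], [-0.2, 0, -0.1], 3.2],
    [[0, 1.5, 0], [0, 0, 0], 3.2],
    [[0, 1.2, 0], [0, 0, 0], 3.2],
    [[0, 0.3, 0], [0, 0, 0], 3.2],
    [[0, 0, 0], [0, 0, 0], 3.2]
  ]
}}

```text
t: 11.48
eef_pos: [545.3, -319.9, 28.4]
tcp_rot: [-1.572, 0.0, -3.072]
ft_force: [0.9, -0.0, 0.8]
opening: 0.336
```

Call:
{"method": "apply_moves", "body": {
  "increments": [
    [[0, 0, 0], [0, 0, 0], 1],
    [[0, 0, 0], [0, 0, 0], 0.8],
    [[0, 0, 0], [0, 0, 0], 0.8],
    [[0, 0, 0], [0, 0, 0], 0.8],
    [[0, 0, 0], [0, 0, 0], 0.8]
  ]
}}

```text
t: 12.1
eef_pos: [545.6, -320.2, 29.3]
tcp_rot: [-1.571, 0.001, -3.072]
ft_force: [-0.4, -0.2, -1.2]
opening: 0.131
```

Call:
{"method": "apply_moves", "body": {
  "increments": [
    [[0, 0, 0], [0, 0, 0], 0.8],
    [[0, -2, 0], [0, 0, 0], 0.8],
    [[0, -4, 0], [0, 0, 0], 0.8],
    [[0, -5, 0], [0, 0, 0], 0.8],
    [[0, -5, 0], [0, 0, 0], 0.8]
  ]
}}

```text
t: 12.72
eef_pos: [544.0, -319.3, 189.3]
tcp_rot: [-1.577, -0.006, -3.073]
ft_force: [0.7, -1.1, -1.5]
opening: 0.131
```

Call:
{"method": "apply_moves", "body": {
  "increments": [
    [[-0.5, -2, -2], [0.3, 0.5, 0.3], 0.8],
    [[-0.9, -1.5, -4], [0, 0, 0], 0.8],
    [[-0.9, 0, -5], [0, 0, 0], 0.8],
    [[-0.9, 0, -5], [0, 0, 0], 0.8],
    [[-0.9, 0, -5], [0, 0, 0], 0.8]
  ]
}}

```text
t: 13.35
eef_pos: [573.5, -105.3, 229.9]
tcp_rot: [-1.567, 0.007, -3.087]
ft_force: [-0.8, -1.0, -1.1]
opening: 0.131
```

Call:
{"method": "apply_moves", "body": {
  "increments": [
    [[-0.9, 0, -5], [0, 0, 0], 0.8],
    [[-0.9, 0, -5], [0, 0, 0], 0.8],
    [[-0.9, 0, -4], [0, 0, 0], 0.8],
    [[-0.5, 0, -2], [0, 0, 0], 0.8],
    [[0, 0, 0], [0, 0, 0], 0.8]
  ]
}}

```text
t: 13.98
eef_pos: [596.3, 65.0, 229.5]
tcp_rot: [-1.567, 0.007, -3.083]
ft_force: [-0.7, -0.5, -1.5]
opening: 0.13
```

Call:
{"method": "apply_moves", "body": {
  "increments": [
    [[0.3, 1, -0.65], [-0.2, 0, -0.4], 0.8],
    [[0, 2, -0.6], [0, 0, 0], 0.8],
    [[0, 2, 0], [0, 0, 0], 0.8],
    [[0, 1, 0], [0, 0, 0], 0.8],
    [[0, 0, 0], [0, 0, 0], 0.8]
  ]
}}

```text
t: 14.6
eef_pos: [591.0, 74.7, 165.9]
tcp_rot: [-1.571, -0.003, -3.087]
ft_force: [-0.1, 0.3, -0.8]
opening: 0.13
```

```bash
python3 b.py w5.png sample_cell,blank_cell,blue_cuvette; python3 -c "
from h import *
s=readout.state();print(s['tcp_rot'],s['eef_pos'])"
```

```text
cam [674.  80. 336.] tcp [591.  75. 166.] fwd [-0.29 -0.02 -0.96] right [ 0.05 -1.    0.  ]
mark sample_cell 0.71 [592.  77.  66.] [281. 204.]
mark sample_cell 0.56 [592.  77. 150.] [280. 250.]
mark blank_cell 0.67 [594.  40.  66.] [330. 205.]
mark blank_cell 0.3 [591.  78.  64.] [279. 205.]
mark blue_cuvette 0.89 [593.  76. 145.] [281. 244.]
[-1.57066467e+00 -5.22582743e-04 -3.08645452e+00] [591.65094841  75.04384109 167.30223241]
```

View pics/w5.png

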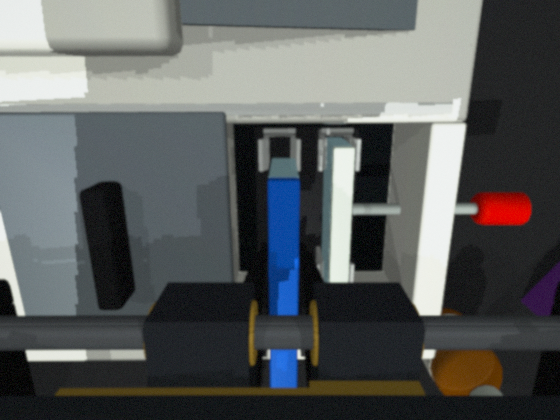

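```bash
cat > f.py <<'E'
from h import *
d=np.load("pics/w5.png.npz"); p={k:d[k] for k in d.files}; M=d["M"]; im=p["img"].astype(int); r,g,b=im[...,0],im[...,1],im[...,2]
def prof(m,z,y0,n):  # far end and mid line of lid in photometer-ish axes
    a=np.radians(93.4); ex=np.array([np.cos(a),np.sin(a)]); ey=np.array([-ex[1],ex[0]])
    ys,xs=np.nonzero(m); q=atz(p,M,np.c_[xs,ys],z)[:,:2]; X=q@ex; Y=q@ey
    far=np.percentile(Y,0.5); near=(Y<far+60)&(Y>far+5); 
    print(n,"far own-y",far.round(1),"X lo/hi",np.percentile(X[near],[1,99]).round(1),"mid",np.percentile(X[near],[1,99]).mean().round(1), "TCP",(ex@[591.6,75]).round(1),(ey@[591.6,75]).round(1))
m=(b>130)&(r<80)&(g<150); m[280:]=0; prof(m,198,0,"blue")
w=im.min(2)>170; w2=np.zeros_like(w); w2[136:275,328:355]=w[136:275,328:355]; prof(w2,118,0,"white")
gr=im.mean(2)
for y in (142,150,158): print(y,gr[y,252:304].astype(int))
E
python3 f.py
```

```text
blue far own-y -644.7 X lo/hi [34.  45.4] mid 39.7 TCP 39.8 -595.0
white far own-y -645.3 X lo/hi [-1.5 10.3] mid 4.4 TCP 39.8 -595.0
142 [ 10  13  19  22  34  65 107 138 147 139 128 122 117 116 120 117 100  74
  45  25  21  20  26  21  23  19  20  25  26  23  23  27  19  22  20  21
  25  43  69  93 105 105 106 108 128 144 152 141 110  68  29  21]
150 [ 12   7  18  20  31  58 102 137 147 143 130 122 117 115 114 109  96  69
  40  25  18  17  24  17  20  19  20  19  22  24  21  18  22  26  25  26
  31  44  76  98 104 105 105 114 127 146 151 135  99  56  28  24]
158 [  2   7  12  18  22  56 101 137 148 144 136 127 119 116 117 116 107  81
  52  47  62  74  80  79  80  74  77  79  80  78  80  77  80  78  78  80
  78  85  93 105 109 105 112 116 131 150 153 134  97  54  23  22]
```

Call:
{"method": "apply_moves", "body": {
  "increments": [
    [[-0.05, 0.5, -0.25], [0, 0.2, 0], 0.8],
    [[0, 1, 0], [0, 0, 0], 0.8],
    [[0, 1, 0], [0, 0, 0], 0.8],
    [[0, 1, 0], [0, 0, 0], 0.8],
    [[0, 0, 0], [0, 0, 0], 0.8]
  ]
}}

```text
t: 15.42
eef_pos: [592.0, 77.8, 130.1]
tcp_rot: [-1.571, -0.0, -3.09]
ft_force: [0.1, -0.3, -1.3]
opening: 0.127
```

Call:
{"method": "apply_moves", "body": {
  "increments": [
    [[0, 0.8, 0], [0, -0.4, 0], 0.8],
    [[0, 0.9, 0], [0, 0, 0], 0.8],
    [[0, 0.9, 0], [0, 0, 0], 0.8],
    [[0, 0.8, 0], [0, 0, 0], 0.8],
    [[0, 0.5, 0], [0, 0, 0], 0.8]
  ]
}}

```text
t: 16.05
eef_pos: [592.3, 77.8, 88.7]
tcp_rot: [-1.571, 0.001, -3.083]
ft_force: [-1.7, -1.1, -1.7]
opening: 0.129
```

Call:
{"method": "apply_moves", "body": {
  "increments": [
    [[0, 0.2, 0], [0, 0, 0], 0.8],
    [[0, 0.2, 0], [0, 0, 0], 0.8],
    [[0, 0.2, 0], [0, 0, 0], 0.8],
    [[0, 0.2, 0], [0, 0, 0], 0.8],
    [[0, 0.1, 0], [0, 0, 0], 0.8]
  ]
}}

```text
t: 16.68
eef_pos: [592.2, 77.8, 87.1]
tcp_rot: [-1.57, 0.004, -3.082]
ft_force: [-2.4, 0.3, 1.9]
opening: 0.134
```

Call:
{"method": "apply_moves", "body": {
  "increments": [
    [[0, 0.4, 0], [0, 0, 0], 0.8],
    [[0, 0.4, 0], [0, 0, 0], 0.8],
    [[0, 0.4, 0], [0, 0, 0], 0.8],
    [[0, 0.4, 0], [0, 0, 0], 0.8],
    [[0, 0, 0], [0, 0, 0], 0.8]
  ]
}}

```text
t: 17.3
eef_pos: [593.6, 78.0, 87.5]
tcp_rot: [-1.569, 0.016, -3.082]
ft_force: [0.7, 0.5, -2.8]
opening: 0.131
```

```bash
python3 b.py w6.png sample_cell,blank_cell,blue_cuvette; python3 - <<'E'
from h import *
s=readout.state();print(s['tcp_rot'],s['eef_pos'],s['ft_force'])
for nm in("w6.png",):
    d=np.load("pics/%s.npz"%nm); p={k:d[k] for k in d.files}; M=d["M"]; im=p["img"].astype(int); r,g,b=im[...,0],im[...,1],im[...,2]
    m=((b>130)&(r<80)&(g<150)); ys,xs=np.nonzero(m); print(xs.min(),xs.max(),ys.min(),ys.max(),m.sum())
    a=np.radians(93.4); ex=np.array([np.cos(a),np.sin(a)]); ey=np.array([-ex[1],ex[0]])
    w=np.zeros_like(m); x1=xs.max(); w[:,x1+12:x1+60]=(im.min(2)>170)[:,x1+12:x1+60]; 
    y0=ys.min(); w[:y0-15]=0; w[y0+110:]=0
    k,l,st,_=cv2.connectedComponentsWithStats(w.astype(np.uint8)); print(st[1:][st[1:,4]>200])
    for z in(116,118,122):
        q=atz(p,M,np.c_[xs,ys],z)[:,:2]; X=q@ex;Y=q@ey; f=np.percentile(Y,.5); n=(Y>f+5)&(Y<f+50); print(z,"far",f.round(1),np.percentile(X[n],[1,99]).round(1))
save(cv2.resize(p["img"][60:330,180:460],None,fx=2.2,fy=2.2,interpolation=cv2.INTER_CUBIC),"w6c.png")
E
```

```text
cam [673.  83. 259.] tcp [594.  78.  88.] fwd [-0.27 -0.02 -0.96] right [ 0.06 -1.    0.  ]
mark blank_cell 0.88 [593.  42.  67.] [350. 253.]
mark blue_cuvette 0.76 [592.  82.  69.] [277. 252.]
[-1.56924304  0.01501972 -3.08155018] [593.61222855  77.96870934  86.37112092] [-0.15583554 -0.8203166   5.81483383]
268 299 180 387 5038
[]
116 far -646.3 [36.9 49.2]
118 far -646.7 [37.  49.1]
122 far -647.6 [37.1 49. ]
```

View pics/w6c.png

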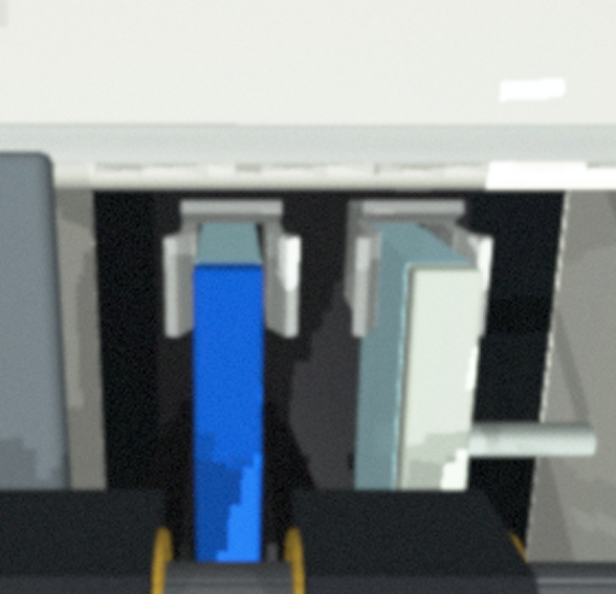

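Call:
{"method": "apply_moves", "body": {
  "increments": [
    [[0.1, 0.1, 0], [0, 0, -0.9], 0.8],
    [[0, 0.2, 0], [0, 0, 0], 0.8],
    [[0, 0, 0], [0, 0, 0], 0.8],
    [[0, 0, 0], [0, 0, 0], 2.8],
    [[0, 0, 0], [0, 0, 0], 2.8]
  ]
}}

```text
t: 18.12
eef_pos: [593.6, 77.9, 85.7]
tcp_rot: [-1.569, 0.001, -3.082]
ft_force: [-0.2, -0.4, -0.6]
opening: 0.267
```

Call:
{"method": "apply_moves", "body": {
  "increments": [
    [[0, 0, 0], [0, 0, 0], 2.8],
    [[0, -2, 0], [0, 0, 0], 2.8],
    [[0, -3, 0], [0, 0, 0], 2.8],
    [[0, -4, 0], [0, 0, 0], 2.8],
    [[0, -4, 0], [0, 0, 0], 2.8]
  ]
}}

```text
t: 18.75
eef_pos: [592.3, 78.1, 214.6]
tcp_rot: [-1.57, -0.008, -3.082]
ft_force: [0.5, 0.1, 0.2]
opening: 0.296
```

```bash
python3 b.py w7.png sample_cell,blank_cell,blue_cuvette,cover_grip,selector_knob; python3 e.py w7.png 118 2>&1 | head -1
```

```text
cam [676.  84. 384.] tcp [592.  78. 215.] fwd [-0.3  -0.02 -0.96] right [ 0.06 -1.    0.  ]
mark blank_cell 0.74 [595.  40.  66.] [327. 189.]
mark blue_cuvette 0.75 [594.  80.  69.] [281. 187.]
mark blue_cuvette 0.61 [ 523. -201.   -1.] [531. 248.]
mark cover_grip 0.84 [588. 175. 149.] [137. 219.]
mark selector_knob 0.82 [599. -82.  77.] [472. 195.]
blue lid [ 276  139   16  130 1818] centre [592.   77.9] size [100.4  10.9] ang 3.53
```

Call:
{"method": "apply_moves", "body": {
  "increments": [
    [[0, 0, -4.5], [0, 0, 0.4], 5],
    [[0, 0, -4.5], [0, 0, 0], 5],
    [[0, 1.5, -0.4], [0, 0, 0], 5],
    [[0, 2.5, 0], [0, 0, 0], 5],
    [[0, 0.5, 0], [0, 0, 0], 5]
  ]
}}

```text
t: 19.68
eef_pos: [584.1, 172.5, 159.0]
tcp_rot: [-1.568, -0.012, -3.083]
ft_force: [-0.6, -0.1, 0.7]
opening: 0.525
```

Call:
{"method": "apply_moves", "body": {
  "increments": [
    [[-0.3, 1, 0], [0, 0, 0.7], 5],
    [[0, 1.2, -0.1], [0, 0, 0], 5],
    [[0, 0, 0], [0, 0, 0], 1],
    [[0, 0, 0], [0, 0, 0], 1],
    [[0, 0, 0], [0, 0, 0], 1]
  ]
}}

```text
t: 20.3
eef_pos: [587.7, 172.1, 135.8]
tcp_rot: [-1.568, 0.002, -3.085]
ft_force: [0.2, -0.3, -0.3]
opening: 0.266
```

Call:
{"method": "apply_moves", "body": {
  "increments": [
    [[0, 0, 0], [0, 0, 0], 1],
    [[0, 0, 0], [0, 0, 0], 1],
    [[0, 0, 2], [0, 0, 0], 1],
    [[0, 0, 2.5], [0, 0, 0], 1],
    [[0, 0, 2.5], [0, 0, 0], 1]
  ]
}}

```text
t: 20.92
eef_pos: [592.1, 100.8, 136.3]
tcp_rot: [-1.57, 0.004, -3.082]
ft_force: [2.7, 3.4, -3.1]
opening: 0.144
```

Call:
{"method": "apply_moves", "body": {
  "increments": [
    [[0, 0, 2], [0, 0, 0], 1],
    [[0, 0, 1.4], [0, 0, 0], 1],
    [[0, 0, 0.6], [0, 0, 0], 1],
    [[0, 0, 0.5], [0, 0, 0], 1],
    [[0, 0, 0.4], [0, 0, 0], 1]
  ]
}}

```text
t: 21.55
eef_pos: [595.0, 51.7, 136.2]
tcp_rot: [-1.577, 0.004, -3.086]
ft_force: [1.9, 45.5, -2.4]
opening: 0.143
```

Call:
{"method": "apply_moves", "body": {
  "increments": [
    [[0, 0, 0.4], [0, 0, 0], 1],
    [[0, 0, 0.4], [0, 0, 0], 1],
    [[0, 0, 0.4], [0, 0, 0], 1],
    [[0, 0, 0], [0, 0, 0], 1],
    [[0, 0, 0], [0, 0, 0], 1]
  ]
}}

```text
t: 22.18
eef_pos: [595.0, 52.9, 136.2]
tcp_rot: [-1.592, 0.005, -3.082]
ft_force: [1.5, -1.0, -2.5]
opening: 0.149
```

Call:
{"method": "apply_moves", "body": {
  "increments": [
    [[0, 0, 0], [0, 0, 0], 3.5],
    [[0, 0, 0], [0.6, 0, 0], 4],
    [[0, -2, 0], [0.6, 0, 0], 4],
    [[0, -5, 0], [0, 0, 0], 4],
    [[0, -5, 2], [0, 0, 0], 4]
  ]
}}

```text
t: 22.8
eef_pos: [594.0, 32.2, 256.2]
tcp_rot: [-1.569, -0.003, -3.083]
ft_force: [-0.3, 0.4, 0.5]
opening: 0.423
```

Call:
{"method": "apply_moves", "body": {
  "increments": [
    [[0, 0, 4], [0, -9, 0], 4],
    [[0.4, 0, 4.5], [0, -9, 0], 4],
    [[1, 0, 2], [0, -9, 0], 5],
    [[0, 0, 0], [0, -9, 0], 5],
    [[0, 0, 0], [0, -9, 0], 5]
  ]
}}

```text
t: 23.42
eef_pos: [601.0, -80.7, 262.2]
tcp_rot: [-1.563, -0.001, -2.277]
ft_force: [1.1, 0.3, -0.7]
opening: 0.526
```

Call:
{"method": "apply_moves", "body": {
  "increments": [
    [[0, 0, 0], [0, -9, 0], 5],
    [[0, 0, 0], [0, -9, 0], 5],
    [[0, 0, 0], [0, -9, 0], 5],
    [[0, 0, 0], [0, -9, 0], 5],
    [[0, 0, 0], [0, -9, 0], 5]
  ]
}}

```text
t: 24.05
eef_pos: [600.1, -82.2, 262.8]
tcp_rot: [-1.568, -0.009, -1.468]
ft_force: [-0.7, 0.1, 0.3]
opening: 0.528
```

```bash
python3 b.py w8.png cover_grip,selector_knob,photometer; python3 - <<'E'
from h import *
p=read_camera("top");M=c2w(p);find(p,M,["cover_grip","selector_knob"]);save(np.hstack([p["img"][60:270,50:280],]),"t8.png")
p=read_camera("scene");M=c2w(p);find(p,M,["cover_grip","selector_knob"])
s=readout.state();print(s['tcp_rot'],s['eef_pos'])
E
```

```text
cam [591.   1. 432.] tcp [600. -82. 263.] fwd [ 0.03 -0.3  -0.95] right [0.99 0.1  0.  ]
mark cover_grip 0.78 [594.  54. 152.] [294.   5.]
mark selector_knob 0.76 [598. -82.  77.] [280. 178.]
mark photometer 0.91 [597.  55.   3.] [292.  34.]
mark cover_grip 0.97 [597.  48. 151.] [398. 210.]
mark selector_knob 0.63 [601. -80.  81.] [333. 237.]
mark selector_knob 0.61 [598.  54.   1.] [391. 256.]
mark selector_knob 0.25 [ 545. -567.    2.] [113. 254.]
[-1.56734446 -0.00871082 -1.47348071] [600.31232525 -81.99212135 262.65793624]
```

View pics/w8.png

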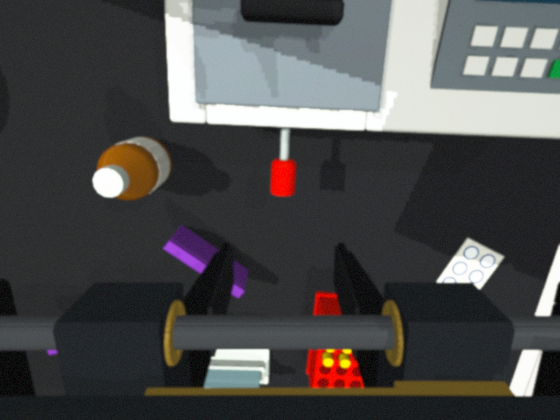

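```bash
python3 - <<'E'
from h import *
d=np.load("pics/w8.png.npz"); p={k:d[k] for k in d.files}; M=d["M"]; im=p["img"].astype(int); g=im.mean(2)
print(g[95:140,250].astype(int)); print(g[95:140,330].astype(int))
ex=np.array([np.cos(np.radians(93.4)),np.sin(np.radians(93.4))])
for u,v,z in((250,105,130),(250,105,127),(250,127,120),(330,109,130),(330,131,120)): print(u,v,z,((atz(p,M,[u,v],z)[0,:2]-[594.5,53.5])@ex).round(1))
r,gg,b=im[...,0],im[...,1],im[...,2]; m=(r>150)&(gg<60)&(b<60); m[:150]=0;m[205:]=0
ys,xs=np.nonzero(m); print(atz(p,M,[[xs.min(),ys.mean()],[xs.max(),ys.mean()],[xs.mean(),ys.min()],[xs.mean(),ys.max()]],82).round(1))
E
```

```text
[174 175 172 174 174 175 174 173 165 153 158 198 239 251 253 253 253 253
 253 253 253 253 253 253 253 253 253 253 250 230 161  87  52  44  45  48
  43  45  43  42  46  47  45  48  42]
[174 172 173 172 171 171 170 169 173 170 169 169 159 149 165 208 240 251
 253 253 253 253 253 253 253 254 253 254 253 253 253 253 246 215 132  61
  35  30  23  33  29  33  36  41  43]
250 105 130 -65.8
250 105 127 -65.9
250 127 120 -83.7
330 109 130 -66.2
330 131 120 -84.1
[[589.4 -81.4  82. ]
 [611.3 -79.1  82. ]
 [598.3 -62.4  82. ]
 [601.9 -98.4  82. ]]
```

Call:
{"method": "apply_moves", "body": {
  "increments": [
    [[0, 4, 0], [0, 2.2, 0.5], 5],
    [[0, 4, 0], [0, 0, 0], 5],
    [[0, 4, 0], [0, 0, 0], 5],
    [[0, 2, 0], [0, 0, 0], 5],
    [[0, 0, 0], [0, 0, 0], 5]
  ]
}}

```text
t: 25.18
eef_pos: [601.7, -82.5, 119.6]
tcp_rot: [-1.565, -0.001, -1.517]
ft_force: [0.4, -0.6, 0.4]
opening: 0.526
```

Call:
{"method": "apply_moves", "body": {
  "increments": [
    [[-0.1, 2.5, -0.1], [-0.3, 0, 0], 5],
    [[0, 2.5, 0], [0, 0, 0], 5],
    [[0, 1.1, 0], [0, 0, 0], 5],
    [[0, 0.1, 0], [0, 0, 0], 5],
    [[0, 0, 0], [0, 0, 0], 2]
  ]
}}

```text
t: 25.8
eef_pos: [603.8, -82.3, 61.5]
tcp_rot: [-1.563, -0.003, -1.518]
ft_force: [-0.2, 0.5, -0.3]
opening: 0.467
```

Call:
{"method": "apply_moves", "body": {
  "increments": [
    [[0, 0, 0], [0, 0, 0], 1.5],
    [[0, 0, 0], [0, 0, 0], 1.5],
    [[0, 0, 0], [0, 0, 0], 1.5],
    [[0, 0, 0], [0, 0, 0], 1.5],
    [[0, 0, 0], [0, 0, 0], 1.5]
  ]
}}

```text
t: 26.42
eef_pos: [600.4, -82.3, 62.5]
tcp_rot: [-1.57, -0.002, -1.517]
ft_force: [-0.7, -1.1, -2.3]
opening: 0.244
```

Call:
{"method": "apply_moves", "body": {
  "increments": [
    [[0.8, 0, 0], [0, 0, 0], 1.5],
    [[0.8, 0, 0], [0, 0, 0], 1.5],
    [[0.8, 0, 0], [0, 0, 0], 1.5],
    [[0.5, 0, 0], [0, 0, 0], 1.5],
    [[0.4, 0, 0], [0, 0, 0], 1.5]
  ]
}}

```text
t: 27.05
eef_pos: [602.4, -116.7, 62.5]
tcp_rot: [-1.57, -0.001, -1.517]
ft_force: [-0.1, 2.4, -2.7]
opening: 0.246
```

Call:
{"method": "apply_moves", "body": {
  "increments": [
    [[0.4, 0, 0], [0, 0, 0], 1.5],
    [[0.4, 0, 0], [0, 0, 0], 1.5],
    [[0.4, 0, 0], [0, 0, 0], 1.5],
    [[0.4, 0, 0], [0, 0, 0], 1.5],
    [[0.4, 0, 0], [0, 0, 0], 1.5]
  ]
}}

```text
t: 27.68
eef_pos: [602.4, -117.6, 62.4]
tcp_rot: [-1.574, 0.026, -1.52]
ft_force: [2.2, 28.3, 1.1]
opening: 0.244
```

Call:
{"method": "apply_moves", "body": {
  "increments": [
    [[0, 0, 0], [0, 0, 0], 1.5],
    [[0, 0, 0], [0, 0, 0], 5],
    [[0, 0, 0], [0, 0, 0], 5],
    [[0, 0, 0], [0, 0, 0], 5],
    [[0, -2, 0], [0, 0, -1], 5]
  ]
}}

```text
t: 28.3
eef_pos: [602.8, -119.5, 83.0]
tcp_rot: [-1.574, 0.006, -1.521]
ft_force: [-0.1, -0.4, -1.3]
opening: 0.519
```

Call:
{"method": "apply_moves", "body": {
  "increments": [
    [[0, -4, 0], [0, 0, 0], 5],
    [[0, -5, 0], [0, 0, 0], 5],
    [[0, -5, 0], [0, 0, 0], 5],
    [[0, -3, 0], [0, 0, 0], 5],
    [[0, 0, 0], [0, 0, 0], 5]
  ]
}}

```text
t: 28.92
eef_pos: [603.3, -120.8, 267.1]
tcp_rot: [-1.567, -0.002, -1.522]
ft_force: [-0.2, -0.4, -0.2]
opening: 0.522
```

```bash
python3 b.py w9.png cover_grip,selector_knob,photometer,tip_rack,reagent_bottle; python3 - <<'E'
from h import *
d=np.load("pics/w9.png.npz"); p={k:d[k] for k in d.files}; M=d["M"]; im=p["img"].astype(int)
r,gg,b=im[...,0],im[...,1],im[...,2]; m=((r>150)&(gg<60)&(b<60)).astype(np.uint8); m[240:]=0
k,l,s,_=cv2.connectedComponentsWithStats(m);print(s[1:][s[1:,4]>100])
i=1+np.argmax(s[1:,4]);ys,xs=np.nonzero(l==i); print(atz(p,M,[[xs.min(),ys.mean()],[xs.max(),ys.mean()],[xs.mean(),ys.min()],[xs.mean(),ys.max()]],82).round(1))
E
```

```text
cam [599. -38. 437.] tcp [ 603. -121.  267.] fwd [ 0.02 -0.29 -0.96] right [1.   0.05 0.  ]
mark selector_knob 0.95 [ 601. -115.   78.] [280. 173.]
mark reagent_bottle 0.79 [444. -93.   2.] [144. 134.]
[[270 156  23  36 791]]
[[ 591.5 -114.9   82. ]
 [ 612.7 -113.9   82. ]
 [ 601.2  -97.4   82. ]
 [ 602.8 -131.8   82. ]]
```

View pics/w9.png

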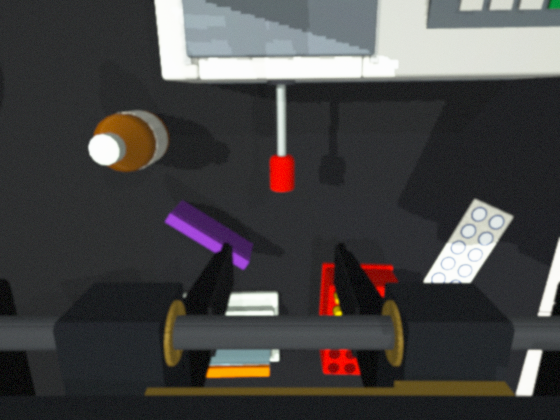

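```bash
python3 -c "
from h import *
print(env.job_done())"
```

```text
the job is handed in; nothing more can be done
None
```

The job is done and handed in at about 29 s of the 72 s allowed; the system gave no verdict.

- **Cover opened:** I slid it back until it hit the stop, with about 60 N measured at the wrist.
- **Cuvette placed:** I took the blue-lidded cuvette from the stand and lowered it upright into the rear cell until it touched the floor. While the fingers still held it, a close picture showed its lid level with the blank's. After release, its centre was within about 1–2 mm of the cell centre, and its angle matched to about 0.2°.
- **Cover shut:** I pushed it to the front stop, with about 45 N measured. Afterwards the picture put its front edge within about 1 mm of the shut position. I did not measure it again after pulling the knob.
- **Knob pulled:** I pulled the selector out until it hit the end stop, with about 28 N measured. The knob moved about 34 mm, from roughly 5 mm out, which agrees with the 38 mm stop.

In the last picture the gripper was open and clear above the knob. The reagent bottle was within about 7 mm of its first position. The orange lid and the tip rack look in place, but I did not measure them again. The kit carton was out of that view, and the arm never went near it.

Two checks came up short:
- The top camera found neither the cover grip nor the knob after the cover was shut.
- The last wrist picture did not find the cover grip, which was outside its view.

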